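# Clamp a stone slab on the hand-pumped vacuum fixture

## Task

Clamp the sawn stone slab on the vacuum fixture, ready for carving. With the fingertips, slide the slab along its rubber pad until it lies square and tight against all three stop dowels (the two behind it and the one at its pump end), then press the black spring plunger down with full strokes, letting it come right up each time, until the steel indicator pin beside the pump stands fully out. Do not lift or tip the slab, do not touch the indicator pin, and leave the other things on the bench as they are.

Things in the scene. Friction and masses are not known exactly. Their poses are not given: they have to be found in the camera images.
- vacuum_fixture: Vacuum fixture fixed to the bench on a grey foot plate: cast bed 90 x 160 mm with a black rubber pad, top 41 mm above the bench. Origin: bench level, under the pad's middle; x points to the two rear dowels, y to the end dowel and the pump, z up. A slab tight on all three dowels is centred over the origin. On the -x and -y sides of the pad nothing stands higher than 31 mm, so fingers fit beside it.
- rear_dowel_right (a point): Top of one rear stop dowel (upright steel, 12 mm diameter, top 56 mm above the bench), at x=61, y=-55 mm in the fixture's frame.
- rear_dowel_left (a point): Top of the other rear stop dowel, alike, at x=61, y=+55 mm in the fixture's frame.
- end_dowel (a point): Top of the end stop dowel, alike, at x=0, y=98 mm in the fixture's frame, between the slab and the pump.
- slab_center (a point): Centre of the loose sawn grey slab, 110 x 184 x 20 mm (x, y, z of this frame), about 0.8 kg, flat on the pad and overhanging it; its top is 61 mm above the bench. It starts 12 to 36 mm short of its seat towards the fixture's -x and -y, turned up to 0.12 rad. Seated, its axes lie along the fixture's. Sliding it takes about 3 to 8 N.
- plunger_top (a point): Middle of the flat top of the plunger's black mushroom knob, 40 mm across, on the pump barrel at x=0, y=150 mm in the fixture's frame; 128 mm above the bench when up. It goes down as it is pressed.
- pump_stroke (a joint): Travel of the plunger: 0 m up, 0.018 m fully down, straight down against its own spring (6 N to start, 12 N fully down); released, it comes up by itself in about 0.3 s. A full stroke goes at least 15 mm down and then comes back to within 1 mm of the top; shorter strokes may do nothing.
- pin_travel (a joint): How far the indicator pin stands out: 0 m flush, about 0.030 m fully out. It starts at 0 to 0.010 m, rises about 6 mm (the first time by 1 to 8 mm) as the plunger comes up from each full stroke, stays there by itself, and stops at 0.029 to 0.030 m however much more is pumped.
- indicator_pin: The upright steel indicator pin, 8.4 mm in diameter, in its boss (24 to 32 mm across, top 62 mm above the bench) at x=-45, y=150 mm in the fixture's frame; must not be touched. Origin: on its axis at bench level when flush, rising with it.
- pin_tip (a point): Top end of the indicator pin: 64.5 mm above the bench when flush, about 94 mm when fully out, always lower than the pressed knob. A dark groove round the pin comes out of the boss just when it is fully out.
- stone_lump: Bystander: rough broken lump of pale limestone, 63 x 78 x 34 mm, on the bench behind the fixture. Origin: centre of its underside.
- hammer: Bystander: club hammer with a wooden handle, 247 mm long, lying on the bench to the left. Origin: centre of its underside.
- pen: Bystander: black and red felt marker, 138 mm long, lying on the bench left of the fixture. Origin: centre of its underside.

How it is judged:
On the way, in this order (a step that is already met when the one before it is completed fails the run):
1. the slab lies square and tight against the three dowels, before any pumping (x of slab_center in the frame of vacuum_fixture between -0.003 and 0.003 m and y of slab_center in the frame of vacuum_fixture between -0.003 and 0.003 m and angle between the x axis of slab_center and the x axis of vacuum_fixture, either way round below 0.035 rad and angle between slab_center's own z axis and vertical below 0.03 rad and distance of pin_tip from where it was at the start of the episode below 0.0025 m and value of joint pin_travel below 0.0275 m), for 0.2 s.
2. the plunger is pumped until the indicator pin is fully out (value of joint pin_travel above 0.0275 m), for 0.1 s.
At the end, for the whole second after the job is handed in: The slab lies flat on the pad with its centre within 3 mm of the seated place in both directions and square to the dowels within 0.035 rad, the indicator pin stands at least 27.5 mm out, the plunger is back up within 2 mm, and everything is at rest (x of slab_center in the frame of vacuum_fixture between -0.003 and 0.003 m and y of slab_center in the frame of vacuum_fixture between -0.003 and 0.003 m and angle between the x axis of slab_center and the x axis of vacuum_fixture, either way round below 0.035 rad and angle between slab_center's own z axis and vertical below 0.03 rad and value of joint pin_travel above 0.0275 m and value of joint pump_stroke below 0.002 m and linear speed of slab below 0.01 m/s); the robot touches nothing.
It fails at once if the slab is lifted or tipped (height (world z) of slab_center above 0.059 m or angle between slab_center's own z axis and vertical above 0.12 rad).
It fails at once if the slab is off its dowels while the pump draws (pin raised by pumping) (distance of pin_tip from where it was at the start of the episode above 0.004 m and (x of slab_center in the frame of vacuum_fixture below -0.005 m or y of slab_center in the frame of vacuum_fixture below -0.005 m)).
It fails at once if the indicator pin is touched (contact force between any of the arm, the fingers and indicator_pin above 0.5 N).
It fails at once if the stone lump, hammer or pen is moved by more than 20 mm (distance of any of stone_lump, hammer, pen from where it was at the start of the episode above 0.02 m).
It also fails if it takes over 54 s, if anything falls off the work surface, if the arm or the gripper's body presses on something with over 40 N, if the wrist force passes 120 N, or if a joint passes its speed limit or range.

## Robot

A 7-joint arm with a two-finger parallel gripper is mounted at the origin on a cart in front of the work surface, level with it; the furniture and walls round the work are solid. World frame = base frame: x ahead of the robot, y to its left, z up, the work surface at z = 0. Lengths are in m, angles in rad, forces in N, time in s.
With the tool pointing down it reaches from about 0.4 to 0.85 m from the base axis. Payload 10.4 kg.
Tool frame: the origin (TCP) lies midway between the tips of the shut fingers; the grasp point (between the pads) lies 19 mm behind it; z points along the fingers, y is the line along which they close (so a half turn about z gives the same grasp; the last joint's range is limited). The gripper opens to 87 mm and grips with 3 to 60 N. Pads are 19 mm wide; open, the fingers measure 117 mm over their backs; the gripper's body (75 mm by 190 mm) begins 51 mm behind the grasp point.
Start: joints at [-1.259, 0.332, -0.065, 1.46, 0.022, 1.35, -0.088], TCP at [0.205, 0.59, 0.223] pointing down, gripper open.
Joint ranges: [-2.6, 2.6], [-0.5, 2.12], [-1.47, 1.34], [0.16, 2.42], [-1.27, 4.41], [0.06, 2.06], [-2.6, 2.6]. Speed limits (rad/s): [2.22, 2.22, 2.79, 2.79, 3.14, 3.14, 3.14].

## Interface

Orientations are given as a unit quaternion [x, y, z, w].
In Python, from bench import sensors, eyes, order gives the robot as it stands.
- The arm moves only by the tool arm_command, never from a script. Its argument "steps" is a list of rows, each an object with "rot": the turn, a rotation vector about the world's x, y, z in degrees, a list of three; "slide": the shift along the world's x, y, z in m, a list of three; "grip": the opening, from 0 (shut) to 1 (fully open). A call has exactly 8 rows; each row shifts and turns the commanded pose from where the row before left it; what a row does not reach is not made up. A row lasts 1/8 s, in which the tool goes at most 62.5 mm and 10.7 degrees, less where a joint would pass 70% of its speed; a pose out of reach is approached as far as the arm can. A call with a gripper value outside its range is refused whole. The fingers move at their own pace and stop on an object; "newtons" is the grip in N (left out, the last holds). Time passes only in rows, so rows that do not move let the fingers close, or fill a call up. It gives the time, the measured TCP pose, the force, the opening and the grip force at its end, in the units of the state.
- sensors.read_state(): the state, without advancing time (a new reading comes with each control period).
- eyes.camera(name): name is "side" or "top" or "wrist"; returns a dict with "pixels" (420x560x3 uint8, red, green, blue), "intrinsics" (3x3 intrinsics, pixels), "pose" (4x4, takes a point from camera to world coordinates). Camera axes: x right, y down, z forward; pixel columns grow to the right and rows downward; lengths in m; the calibration is good to about 2 mm. The wrist camera is an equidistant fisheye: a pixel r from the principal point sees the ray r / f radians off the axis. A picture is of the moment at which its call begins. There is no depth.
- order.close_job(): hands the job in; it is judged then, once.
Trained networks look in a picture, given as the dict that the camera call returned (one of the last four; its "shot" number tells which), for a name from the list of things; names that differ only in an ending like _2 or _b are one class to them, and where a whole thing is asked for, a point or a joint stands for the part that bears it (a point fixed in the world has none). Each returns a list of dicts, best first, with "conf" (0 to 1); they miss things now and then, are a little off and sometimes report something else, mostly with a low value. They report only what shows in the picture. A call takes as long as a camera call.
- eyes.look_for(name, picture): "bbox" ([left, top, right, bottom] in pixels, round what is visible of it).
The state is a dict: "time": time; "joint_positions": joint angles; "joint_vel": joint speeds; "joint_torque": joint torques, N m; "ee_pos": TCP position; "eef_rot": TCP orientation; "ft_force": force on the tool from outside, world axes, zero at the start; "torque": the same for the moment, N m; "width": finger opening in m; "grip_force": force on a finger pad.
Only numpy, scipy, OpenCV 4.12 (cv2) and the standard library are available. Lean on these libraries where they do the work, as an engineer would, in place of code of your own. Each camera call takes 0.05 s, during which the arm holds its last target. There are 200 camera calls.

## Working session

There is one attempt and no reset: what is moved stays moved. The work goes in short steps, Python scripts to look and compute and a tool call to move; the robot and the scene stay as the last step left them, time stands still between calls to the robot, and variables do not carry over. Pictures are saved under pics/ and viewed, at most 10 in all, crops included, and the job is handed in when it is done.

Besides the shell and the picture viewer there is one more tool, called in YAML: its name, and indented under it one key for each argument. arm_command: Moves the arm, as the interface text tells. Its arguments: {"type":"object","properties":{"steps":{"type":"array","items":{"type":"object","properties":{"rot":{"type":"array","items":{"type":"number"}},"slide":{"type":"array","items":{"type":"number"}},"grip":{"type":"number"}}}},"newtons":{"type":"number"}},"required":["steps"]}

```bash
mkdir -p pics
cat > h.py <<'E'
import numpy as np, cv2
from bench import sensors, eyes, order
def shot(n,f=None):
    p=eyes.camera(n)
    if f: cv2.imwrite('pics/'+f,np.ascontiguousarray(p['pixels'][:,:,::-1]))
    return p
def ray(p,uv):
    K=np.array(p['intrinsics']);T=np.array(p['pose'])
    d=np.linalg.inv(K)@np.array([uv[0],uv[1],1.]);d=T[:3,:3]@d
    return T[:3,3],d
def at(p,uv,z):
    o,d=ray(p,uv);return o+d*(z-o[2])/d[2]
def proj(p,X):
    K=np.array(p['intrinsics']);T=np.array(p['pose'])
    c=T[:3,:3].T@(np.array(X)-T[:3,3]);c=K@c;return c[:2]/c[2]
E
python3 - <<'E'
from h import *
s=sensors.read_state();print(s['time'],s['ee_pos'],s['eef_rot'])
for n in ('top','side'):
    p=shot(n,n+'0.png');print(n,np.round(p['pose'],3).tolist(),np.round(p['intrinsics'],1).tolist())
    for t in ['vacuum_fixture','rear_dowel_right','end_dowel','slab_center','plunger_top','indicator_pin','pin_tip','stone_lump','hammer','pen']:
        for r in eyes.look_for(t,p)[:3]:
            b=r['bbox'];c=[(b[0]+b[2])/2,(b[1]+b[3])/2];print(t,round(r['conf'],2),np.round(b).tolist(),[np.round(at(p,c,z)[:2],3).tolist() for z in(0,.056,.061,.128)])
print(sensors.read_state()['time'])
E
```

```text
0.0 [0.20525303 0.5899001  0.22174019] [ 1.66621472e-01  9.86020656e-01 -7.37163189e-04 -8.65575863e-05]
top [[0.025, -0.986, 0.166, 0.403], [-0.999, -0.029, -0.02, 0.01], [0.024, -0.165, -0.986, 1.032], [0.0, 0.0, 0.0, 1.0]] [[497.5, 0.0, 276.4], [0.0, 497.5, 204.2], [0.0, 0.0, 1.0]]
vacuum_fixture 0.71 [279.0, 182.0, 428.0, 280.0] [[0.524, -0.174], [0.518, -0.164], [0.517, -0.163], [0.509, -0.151]]
rear_dowel_right 0.9 [279.0, 176.0, 430.0, 282.0] [[0.528, -0.176], [0.521, -0.166], [0.52, -0.165], [0.512, -0.153]]
end_dowel 0.85 [277.0, 180.0, 432.0, 282.0] [[0.524, -0.175], [0.518, -0.165], [0.517, -0.164], [0.509, -0.152]]
plunger_top 0.59 [286.0, 210.0, 310.0, 230.0] [[0.544, -0.057], [0.536, -0.053], [0.535, -0.053], [0.526, -0.049]]
stone_lump 0.86 [330.0, 119.0, 365.0, 161.0] [[0.721, -0.16], [0.704, -0.151], [0.702, -0.15], [0.682, -0.139]]
hammer 0.91 [99.0, 212.0, 202.0, 318.0] [[0.442, 0.244], [0.44, 0.231], [0.44, 0.23], [0.438, 0.215]]
pen 0.56 [204.0, 246.0, 234.0, 313.0] [[0.416, 0.103], [0.415, 0.098], [0.415, 0.097], [0.415, 0.091]]
side [[0.991, -0.082, 0.106, 0.48
[... 456 characters left out ...]
, -0.198], [0.531, -0.202], [0.526, -0.263]]
slab_center 0.85 [239.0, 275.0, 317.0, 370.0] [[0.54, -0.206], [0.535, -0.252], [0.535, -0.256], [0.529, -0.31]]
plunger_top 0.59 [252.0, 216.0, 273.0, 238.0] [[0.54, 0.103], [0.535, 0.029], [0.535, 0.022], [0.529, -0.066]]
stone_lump 0.94 [340.0, 267.0, 389.0, 312.0] [[0.731, -0.145], [0.709, -0.196], [0.707, -0.201], [0.68, -0.262]]
hammer 0.8 [188.0, 171.0, 266.0, 215.0] [[0.452, 0.278], [0.455, 0.188], [0.455, 0.18], [0.459, 0.073]]
pen 0.67 [191.0, 215.0, 241.0, 240.0] [[0.422, 0.117], [0.428, 0.042], [0.428, 0.035], [0.435, -0.055]]
pen 0.39 [344.0, 268.0, 387.0, 307.0] [[0.736, -0.139], [0.713, -0.191], [0.711, -0.196], [0.683, -0.257]]
1.1
```

Run:
```python
import cv2
a=cv2.imread('pics/top0.png')[100:320,260:450];b=cv2.imread('pics/side0.png')[200:400,195:400]
cv2.imwrite('pics/t0c.png',cv2.resize(a,None,fx=2.7,fy=2.7,interpolation=cv2.INTER_CUBIC)[:600,:800])
cv2.imwrite('pics/s0c.png',cv2.resize(b,None,fx=3,fy=3,interpolation=cv2.INTER_CUBIC))
```

```text
(no output)
```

View pics/t0c.png

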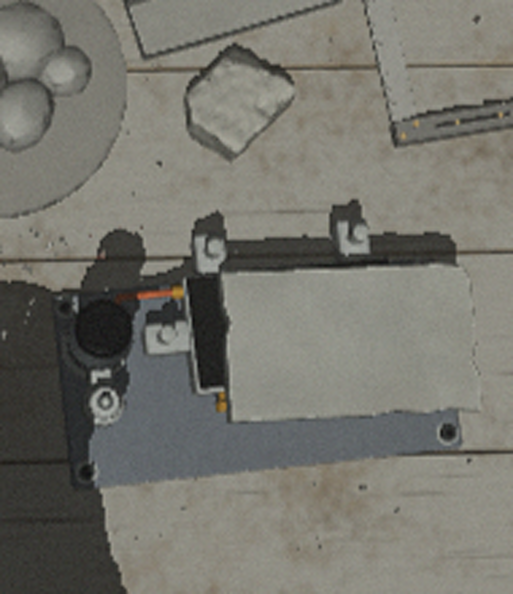

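View pics/s0c.png

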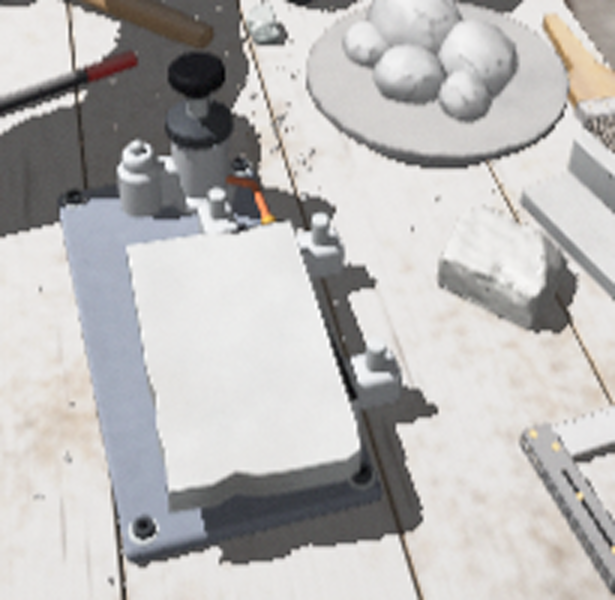

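```bash
cat > fit.py <<'E'
from h import *
from scipy.optimize import least_squares
t=shot('top');s=shot('side')
T=lambda u,v:(260+u/2.7-.3,100+v/2.7-.3)
S=lambda u,v:(195+u/3-.3,200+v/3-.3)
F={'L':(.061,.055,.056),'R':(.061,-.055,.056),'E':(0,.098,.056),'K':(0,.15,.128),'P':(-.045,.15,.068)}
obs=[(t,'L',T(212,244)),(t,'R',T(353,231)),(t,'E',T(168,335)),(t,'K',T(104,327)),(t,'P',T(105,403)),
(s,'L',S(320,218)),(s,'R',S(376,350)),(s,'E',S(218,193)),(s,'K',S(197,72)),(s,'P',S(138,145))]
def W(q,X):
    c,n=np.cos(q[2]),np.sin(q[2]);return np.array([q[0]+c*X[0]-n*X[1],q[1]+n*X[0]+c*X[1],X[2]])
res=lambda q:np.concatenate([proj(p,W(q,F[k]))-np.array(o) for p,k,o in obs])
r=least_squares(res,[.52,-.18,0],loss='soft_l1');print('fixture',r.x,np.round(res(r.x).reshape(-1,2),1).tolist())
q=r.x
C=[(.055,.092,.061),(.055,-.092,.061),(-.055,-.092,.061),(-.055,.092,.061)]
ct=[T(222,270),T(458,265),T(478,411),T(232,421)];cs=[S(295,224),S(360,460),S(170,498),S(128,244)]
res2=lambda w:np.concatenate([proj(p,W(w,c))-np.array(o) for p,cc in((t,ct),(s,cs)) for c,o in zip(C,cc)])
r2=least_squares(res2,q,loss='soft_l1');print('slab',r2.x,np.round(res2(r2.x).reshape(-1,2),1).tolist())
d=r2.x[:2]-q[:2];c,n=np.cos(q[2]),np.sin(q[2]);print('slab in fix',c*d[0]+n*d[1],-n*d[0]+c*d[1],r2.x[2]-q[2])
for k,v in F.items():print(k,W(q,v))
E
python3 fit.py
```

```text
fixture [ 0.54490514 -0.19713322  0.13597595] [[0.8, 0.7], [2.5, -0.2], [-0.4, -0.7], [-0.3, 0.3], [0.0, -0.9], [0.1, 0.3], [0.3, -2.2], [-0.5, 0.3], [-0.4, -1.9], [-0.4, -0.0]]
slab [ 0.52924076 -0.23483244  0.05770901] [[0.1, 0.0], [4.3, -0.6], [1.6, 0.4], [-0.5, -0.4], [-0.5, -0.7], [2.2, -0.7], [-2.4, -1.4], [-0.1, 0.5]]
slab in fix -0.02063020341858219 -0.03522782095307421 -0.07826693556519183
L [ 0.59788643 -0.1343719   0.056     ]
R [ 0.61279774 -0.24335654  0.056     ]
E [ 0.53162053 -0.10003781  0.056     ]
K [ 0.52457155 -0.04851779  0.128     ]
P [ 0.47998692 -0.05461787  0.068     ]
```

arm_command:
  steps:
    - {"slide": [0.03, -0.054, 0], "rot": [0, 0, 0], "grip": 0.6}
    - {"slide": [0.03, -0.054, 0], "rot": [0, 0, -4], "grip": 0.6}
    - {"slide": [0.03, -0.054, 0], "rot": [0, 0, -4], "grip": 0.6}
    - {"slide": [0.03, -0.054, 0], "rot": [0, 0, -4], "grip": 0.6}
    - {"slide": [0.03, -0.054, 0], "rot": [0, 0, -4], "grip": 0.6}
    - {"slide": [0.03, -0.054, 0], "rot": [0, 0, -4], "grip": 0.6}
    - {"slide": [0.03, -0.054, 0], "rot": [0, 0, -4], "grip": 0.6}
    - {"slide": [0.03, -0.054, 0], "rot": [0, 0, -4], "grip": 0.6}

```text
time: 2.2
ee_pos: [0.4461, 0.1565, 0.223]
eef_rot: [0.401, 0.916, 0.001, 0.0]
ft_force: [1.6, 0.4, -0.3]
width: 0.0519
grip_force: 0.0
```

```bash
cat >> fit.py <<'E'
a=s['pixels'][:,:,::-1].copy();b=t['pixels'][:,:,::-1].copy()
def draw(im,p,off,sc):
    im=cv2.resize(im[off[1]:off[1]+195,off[0]:off[0]+133],None,fx=3,fy=3,interpolation=cv2.INTER_CUBIC) 
    f=lambda X:tuple(int(round(v)) for v in ((proj(p,X)-off+.5)*3))
    for k,v in F.items(): cv2.circle(im,f(W(q,v)),3,(0,0,255),-1)
    cv2.polylines(im,[np.array([f(W(r2.x,c)) for c in C])],1,(0,255,0),1);cv2.polylines(im,[np.array([f(W(q,c)) for c in C])],1,(255,0,0),1)
    return im
cv2.imwrite('pics/ov1.png',np.hstack([draw(b,t,np.array([300,130]),3),draw(a,s,np.array([210,205]),3)]))
E
python3 fit.py|head -1; python3 -c "
from h import *
s=sensors.read_state();print(s['time'],s['ee_pos'],s['eef_rot'],s['width'])"
```

```text
fixture [ 0.54490514 -0.19713322  0.13597595] [[0.8, 0.7], [2.5, -0.2], [-0.4, -0.7], [-0.3, 0.3], [0.0, -0.9], [0.1, 0.3], [0.3, -2.2], [-0.5, 0.3], [-0.4, -1.9], [-0.4, -0.0]]
2.3 [0.44809924 0.15185147 0.2230572 ] [ 4.05447052e-01  9.14118087e-01 -5.62203106e-06  9.00554530e-04] 0.05263080091175419
```

View pics/ov1.png

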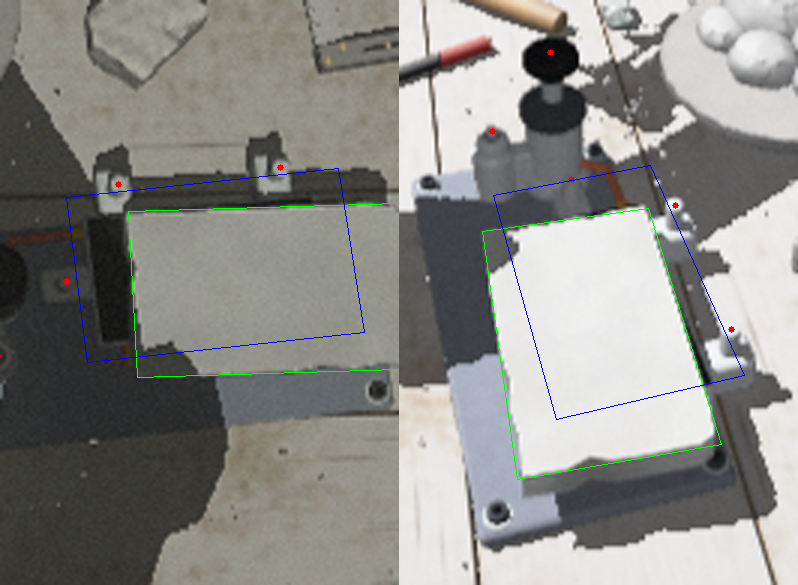

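arm_command:
  steps:
    - {"slide": [0.0135, -0.06, 0], "rot": [0, 0, -5], "grip": 0.6}
    - {"slide": [0.0135, -0.06, 0], "rot": [0, 0, -5], "grip": 0.6}
    - {"slide": [0.0135, -0.06, 0], "rot": [0, 0, -5], "grip": 0.6}
    - {"slide": [0.0135, -0.06, 0], "rot": [0, 0, -5], "grip": 0.6}
    - {"slide": [0.0135, -0.06, 0], "rot": [0, 0, -5], "grip": 0.6}
    - {"slide": [0.0135, -0.06, 0], "rot": [0, 0, -5], "grip": 0.6}
    - {"slide": [0.0135, -0.06, 0], "rot": [0, 0, -5], "grip": 0.6}
    - {"slide": [0, -0.05, -0.03], "rot": [0, 0, 0], "grip": 0.6}

```text
time: 3.3
ee_pos: [0.5418, -0.3139, 0.1938]
eef_rot: [0.657, 0.754, 0.0, 0.002]
ft_force: [-0.3, 0.3, 0.0]
width: 0.0524
grip_force: 0.0
```

arm_command:
  steps:
    - {"slide": [0.0, -0.05, -0.02], "grip": 0.6}
    - {"slide": [0, 0, -0.04], "grip": 0.6}
    - {"slide": [0, 0, -0.04], "grip": 0.6}
    - {"slide": [0, 0, -0.025], "grip": 0.6}
    - {"slide": [0, 0, -0.015], "grip": 0.6}
    - {"slide": [0, 0, 0], "grip": 0.6}
    - {"slide": [0, 0, 0], "grip": 0.6}
    - {"slide": [0, 0, 0], "grip": 0.6}

```text
schema error: expected keys rot, slide, grip
```

```bash
cat > st.py <<'E'
from h import *
from scipy.spatial.transform import Rotation as R
s=sensors.read_state();q=np.array([.5449,-.1971]);th=.136
d=s['ee_pos'][:2]-q;c,n=np.cos(th),np.sin(th)
y=R.from_quat(s['eef_rot']).as_matrix()[:,1]
print('t',round(s['time'],2),'tcp',np.round(s['ee_pos'],4),'fix mm',np.round([1e3*(c*d[0]+n*d[1]),1e3*(-n*d[0]+c*d[1])],1),'yaw',np.degrees(np.arctan2(y[1],y[0])).round(1),'F',np.round(s['ft_force'],1),'w',round(s['width'],3))
E
python3 st.py; python3 -c "
from h import *
t=shot('top');s=shot('side')
a=t['pixels'][110:320,270:450,::-1];b=s['pixels'][200:410,200:380,::-1]
cv2.imwrite('pics/v2.png',cv2.resize(np.hstack([a,b]),None,fx=2.2,fy=2.2,interpolation=cv2.INTER_CUBIC))"
```

```text
t 3.3 tcp [ 0.5418 -0.3139  0.1938] fix mm [ -18.9 -115.3] yaw 7.8 F [-0.3  0.3  0. ] w 0.052
```

View pics/v2.png

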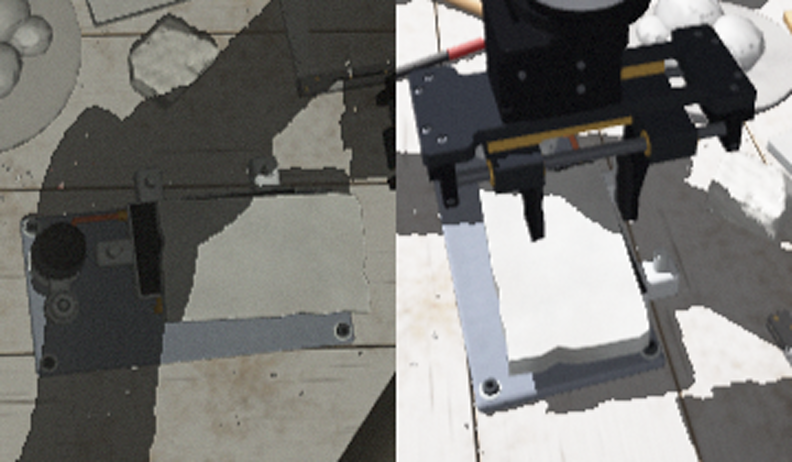

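The fingers are over the slab's front part, and the descent call was refused because rows need all three keys. I'll redo it.

arm_command:
  steps:
    - {"slide": [0.005, -0.05, -0.02], "rot": [0, 0, 0], "grip": 0.6}
    - {"slide": [0.005, -0.006, -0.04], "rot": [0, 0, 0], "grip": 0.6}
    - {"slide": [0, 0, -0.04], "rot": [0, 0, 0], "grip": 0.6}
    - {"slide": [0, 0, -0.03], "rot": [0, 0, 0], "grip": 0.6}
    - {"slide": [0, 0, -0.018], "rot": [0, 0, 0], "grip": 0.6}
    - {"slide": [0, 0, 0], "rot": [0, 0, 0], "grip": 0.6}
    - {"slide": [0, 0, 0], "rot": [0, 0, 0], "grip": 0.6}
    - {"slide": [0, 0, 0], "rot": [0, 0, 0], "grip": 0.6}

```text
time: 4.4
ee_pos: [0.5505, -0.3681, 0.046]
eef_rot: [0.657, 0.754, 0.0, 0.001]
ft_force: [-0.2, 0.5, -0.3]
width: 0.0518
grip_force: 0.0
```

```bash
python3 st.py; python3 -c "
from h import *
s=shot('side')
b=s['pixels'][220:420,190:400,::-1]
cv2.imwrite('pics/v3.png',cv2.resize(b,None,fx=3,fy=3,interpolation=cv2.INTER_CUBIC))"
```

```text
t 4.4 tcp [ 0.5505 -0.3681  0.046 ] fix mm [ -17.6 -170.2] yaw 7.8 F [-0.2  0.5 -0.3] w 0.052
```

View pics/v3.png

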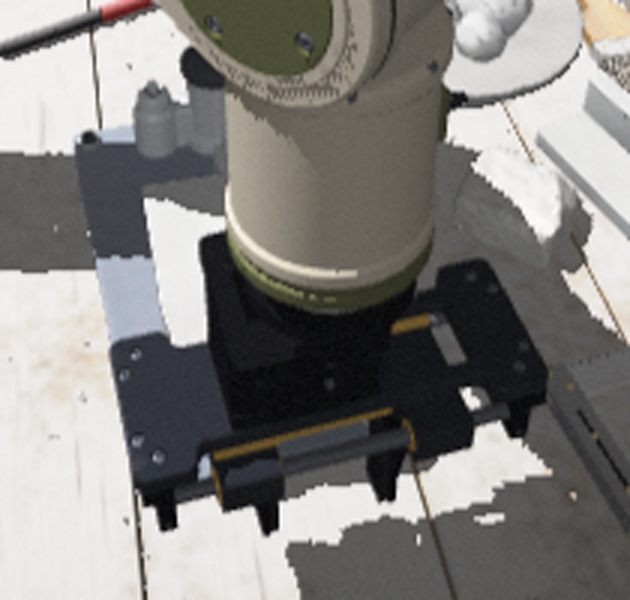

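arm_command:
  steps:
    - {"slide": [-0.001, 0.007, 0], "rot": [0, 0, 0], "grip": 0.6}
    - {"slide": [-0.001, 0.007, 0], "rot": [0, 0, 0], "grip": 0.6}
    - {"slide": [-0.001, 0.007, 0], "rot": [0, 0, 0], "grip": 0.6}
    - {"slide": [-0.001, 0.007, 0], "rot": [0, 0, 0], "grip": 0.6}
    - {"slide": [-0.001, 0.007, 0], "rot": [0, 0, 0], "grip": 0.6}
    - {"slide": [-0.001, 0.006, 0], "rot": [0, 0, 0], "grip": 0.6}
    - {"slide": [-0.001, 0.006, 0], "rot": [0, 0, 0], "grip": 0.6}
    - {"slide": [-0.001, 0.006, 0], "rot": [0, 0, 0], "grip": 0.6}

```text
time: 5.45
ee_pos: [0.5419, -0.3145, 0.0447]
eef_rot: [0.657, 0.754, -0.0, 0.0]
ft_force: [1.8, -3.1, -1.2]
width: 0.0523
grip_force: 1.9
```

arm_command:
  steps:
    - {"slide": [0, 0.002, 0], "rot": [0, 0, 0], "grip": 0.6}
    - {"slide": [-0.001, 0.002, 0], "rot": [0, 0, 0], "grip": 0.6}
    - {"slide": [0, 0, 0], "rot": [0, 0, 0], "grip": 0.6}
    - {"slide": [0, 0, 0], "rot": [0, 0, 0], "grip": 0.6}
    - {"slide": [0, 0, 0], "rot": [0, 0, 0], "grip": 0.6}
    - {"slide": [0, 0, 0], "rot": [0, 0, 0], "grip": 0.6}
    - {"slide": [0, 0, 0], "rot": [0, 0, 0], "grip": 0.6}
    - {"slide": [0, 0, 0], "rot": [0, 0, 0], "grip": 0.6}

```text
time: 6.45
ee_pos: [0.5408, -0.3106, 0.0445]
eef_rot: [0.657, 0.754, 0.0, -0.0]
ft_force: [0.0, -2.2, 1.6]
width: 0.0523
grip_force: 0.8
```

```bash
python3 st.py
```

```text
t 6.45 tcp [ 0.5408 -0.3106  0.0445] fix mm [ -19.4 -111.9] yaw 7.8 F [ 0.  -2.2  1.6] w 0.052
```

arm_command:
  steps:
    - {"slide": [0, 0.002, 0], "rot": [0, 0, 0], "grip": 0.6}
    - {"slide": [-0.001, 0.002, 0], "rot": [0, 0, 0], "grip": 0.6}
    - {"slide": [0, 0.002, 0], "rot": [0, 0, 0], "grip": 0.6}
    - {"slide": [0, 0.002, 0], "rot": [0, 0, 0], "grip": 0.6}
    - {"slide": [0, 0.001, 0], "rot": [0, 0, 0], "grip": 0.6}
    - {"slide": [0, 0.001, 0], "rot": [0, 0, 0], "grip": 0.6}
    - {"slide": [0, 0, 0], "rot": [0, 0, 0], "grip": 0.6}
    - {"slide": [0, 0, 0], "rot": [0, 0, 0], "grip": 0.6}

```text
time: 7.45
ee_pos: [0.5393, -0.3028, 0.0447]
eef_rot: [0.658, 0.753, -0.001, 0.001]
ft_force: [1.3, -11.1, -3.3]
width: 0.0519
grip_force: 5.5
```

arm_command:
  steps:
    - {"slide": [0, 0.001, 0], "rot": [0, 0, 0], "grip": 0.6}
    - {"slide": [0, 0.001, 0], "rot": [0, 0, 0], "grip": 0.6}
    - {"slide": [0, 0.001, 0], "rot": [0, 0, 0], "grip": 0.6}
    - {"slide": [0, 0, 0], "rot": [0, 0, 0], "grip": 0.6}
    - {"slide": [0, 0, 0], "rot": [0, 0, 0], "grip": 0.6}
    - {"slide": [0, 0, 0], "rot": [0, 0, 0], "grip": 0.6}
    - {"slide": [0, 0, 0], "rot": [0, 0, 0], "grip": 0.6}
    - {"slide": [0, 0, 0], "rot": [0, 0, 0], "grip": 0.6}

```text
time: 8.45
ee_pos: [0.5389, -0.3026, 0.0453]
eef_rot: [0.659, 0.753, -0.002, 0.003]
ft_force: [0.6, -18.4, -5.0]
width: 0.0522
grip_force: 9.4
```

```bash
python3 st.py
```

```text
t 8.45 tcp [ 0.5389 -0.3026  0.0453] fix mm [ -20.3 -103.8] yaw 7.6 F [  0.6 -18.4  -5. ] w 0.052
```

arm_command:
  steps:
    - {"slide": [0.002, -0.015, 0], "rot": [0, 0, 0], "grip": 0.6}
    - {"slide": [0.003, -0.021, 0], "rot": [0, 0, 0], "grip": 0.6}
    - {"slide": [0, 0, 0.04], "rot": [0, 0, 0], "grip": 0.6}
    - {"slide": [-0.005, 0, 0.04], "rot": [0, 0, -10], "grip": 0.6}
    - {"slide": [-0.02, 0.015, 0], "rot": [0, 0, -10], "grip": 0.6}
    - {"slide": [-0.02, 0.02, 0], "rot": [0, 0, -10], "grip": 0.6}
    - {"slide": [-0.02, 0.02, 0], "rot": [0, 0, -10], "grip": 0.6}
    - {"slide": [-0.02, 0.02, 0], "rot": [0, 0, -10], "grip": 0.6}

```text
time: 9.45
ee_pos: [0.4593, -0.257, 0.1243]
eef_rot: [0.915, 0.403, 0.0, -0.001]
ft_force: [1.3, -1.0, 1.7]
width: 0.0523
grip_force: 0.0
```

arm_command:
  steps:
    - {"slide": [-0.015, 0.02, 0], "rot": [0, 0, -10], "grip": 0.7}
    - {"slide": [-0.015, 0.015, 0], "rot": [0, 0, -10], "grip": 0.7}
    - {"slide": [0, 0, 0], "rot": [0, 0, -10], "grip": 0.7}
    - {"slide": [0, 0, 0], "rot": [0, 0, -10], "grip": 0.7}
    - {"slide": [0, 0, 0], "rot": [0, 0, 0], "grip": 0.7}
    - {"slide": [0, 0, 0], "rot": [0, 0, 0], "grip": 0.7}
    - {"slide": [0, 0, 0], "rot": [0, 0, 0], "grip": 0.7}
    - {"slide": [0, 0, 0], "rot": [0, 0, 0], "grip": 0.7}

```text
time: 10.45
ee_pos: [0.4298, -0.2237, 0.1246]
eef_rot: [0.998, 0.069, 0.0, -0.0]
ft_force: [1.0, 0.5, 1.3]
width: 0.0607
grip_force: 0.0
```

```bash
python3 st.py; python3 -c "
from h import *
t=shot('top');s=shot('side')
a=t['pixels'][130:330,270:440,::-1];b=s['pixels'][200:400,200:370,::-1]
cv2.imwrite('pics/v4.png',cv2.resize(np.hstack([a,b]),None,fx=2.35,fy=2.35,interpolation=cv2.INTER_CUBIC))"
```

```text
t 10.45 tcp [ 0.4298 -0.2237  0.1246] fix mm [-117.7  -10.8] yaw -82.1 F [1.  0.5 1.3] w 0.061
```

View pics/v4.png

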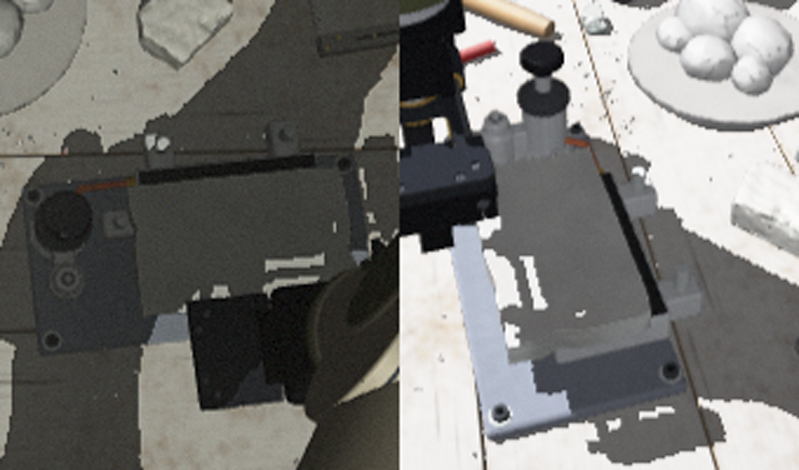

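The slab now lies on the end dowel, left edge at about (135,185–310) in the top crop. It is roughly square and about 20 mm short of the rear dowels. Next I descend and push +x.

arm_command:
  steps:
    - {"slide": [0, 0, -0.04], "rot": [0, 0, 0], "grip": 0.7}
    - {"slide": [0, 0, -0.03], "rot": [0, 0, 0], "grip": 0.7}
    - {"slide": [0, 0, -0.008], "rot": [0, 0, 0], "grip": 0.7}
    - {"slide": [0.008, 0.001, 0], "rot": [0, 0, 0], "grip": 0.7}
    - {"slide": [0.008, 0.001, 0], "rot": [0, 0, 0], "grip": 0.7}
    - {"slide": [0.007, 0.001, 0], "rot": [0, 0, 0], "grip": 0.7}
    - {"slide": [0.006, 0.001, 0], "rot": [0, 0, 0], "grip": 0.7}
    - {"slide": [0.005, 0.001, 0], "rot": [0, 0, 0], "grip": 0.7}

```text
time: 11.55
ee_pos: [0.463, -0.2194, 0.0469]
eef_rot: [0.998, 0.068, -0.001, 0.0]
ft_force: [-7.0, -3.1, 6.5]
width: 0.0609
grip_force: 3.9
```

arm_command:
  steps:
    - {"slide": [0.004, 0.001, 0], "rot": [0, 0, 0], "grip": 0.7}
    - {"slide": [0.004, 0, 0], "rot": [0, 0, 0], "grip": 0.7}
    - {"slide": [0.003, 0.001, 0], "rot": [0, 0, 0], "grip": 0.7}
    - {"slide": [0.003, 0, 0], "rot": [0, 0, 0], "grip": 0.7}
    - {"slide": [0.001, 0, 0], "rot": [0, 0, 0], "grip": 0.7}
    - {"slide": [0, 0, 0], "rot": [0, 0, 0], "grip": 0.7}
    - {"slide": [0, 0, 0], "rot": [0, 0, 0], "grip": 0.7}
    - {"slide": [0, 0, 0], "rot": [0, 0, 0], "grip": 0.7}

```text
time: 12.55
ee_pos: [0.478, -0.2173, 0.0468]
eef_rot: [0.998, 0.068, -0.001, 0.0]
ft_force: [-4.7, -2.3, 3.5]
width: 0.0608
grip_force: 3.0
```

```bash
python3 st.py
```

```text
t 12.55 tcp [ 0.478  -0.2173  0.0468] fix mm [-69. -11.] yaw -82.2 F [-4.7 -2.3  3.5] w 0.061
```

arm_command:
  steps:
    - {"slide": [0.002, 0, 0], "rot": [0, 0, 0], "grip": 0.7}
    - {"slide": [0.002, 0.001, 0], "rot": [0, 0, 0], "grip": 0.7}
    - {"slide": [0.001, 0, 0], "rot": [0, 0, 0], "grip": 0.7}
    - {"slide": [0.001, 0, 0], "rot": [0, 0, 0], "grip": 0.7}
    - {"slide": [0.001, 0, 0], "rot": [0, 0, 0], "grip": 0.7}
    - {"slide": [0, 0, 0], "rot": [0, 0, 0], "grip": 0.7}
    - {"slide": [0, 0, 0], "rot": [0, 0, 0], "grip": 0.7}
    - {"slide": [0, 0, 0], "rot": [0, 0, 0], "grip": 0.7}

```text
time: 13.55
ee_pos: [0.4813, -0.2168, 0.0463]
eef_rot: [0.998, 0.067, -0.004, -0.001]
ft_force: [-21.2, -0.7, 13.6]
width: 0.0607
grip_force: 10.7
```

arm_command:
  steps:
    - {"slide": [-0.015, -0.002, 0], "rot": [0, 0, 0], "grip": 0.7}
    - {"slide": [-0.025, -0.003, 0], "rot": [0, 0, 0], "grip": 0.7}
    - {"slide": [-0.02, 0, 0.04], "rot": [0, 0, 0], "grip": 0.7}
    - {"slide": [0, -0.02, 0.05], "rot": [0, 0, 0], "grip": 0.7}
    - {"slide": [0, -0.03, 0.04], "rot": [0, 0, 0], "grip": 0.7}
    - {"slide": [0, -0.04, 0], "rot": [0, 0, 10], "grip": 0.7}
    - {"slide": [0, -0.04, 0], "rot": [0, 0, 10], "grip": 0.7}
    - {"slide": [0, 0, 0], "rot": [0, 0, 10], "grip": 0.7}

```text
time: 14.55
ee_pos: [0.4244, -0.3524, 0.1772]
eef_rot: [0.947, 0.32, -0.0, 0.001]
ft_force: [-1.1, 0.2, 0.1]
width: 0.0608
grip_force: 0.0
```

```bash
python3 st.py; sed -i "s/pics\/ov1/pics\/ov5/;s/\[300,130\]/[290,150]/;s/\[r2.x,c\]/[r2.x,c]/" fit.py; sed -i '/0,255,0/s/cv2.polylines(im,\[np.array(\[f(W(r2.x,c)) for c in C\])\],1,(0,255,0),1);//' fit.py; sed -i 's/+=0//; s/    cv2.polylines(im,\[np.array(\[f(W(q,c)).*/    cv2.polylines(im,[np.array([f(W(q,c)) for c in C])],1,(255,0,0),1); im=np.clip(im.astype(float)*1.5,0,255).astype(np.uint8)/' fit.py; python3 fit.py | tail -1
```

```text
t 14.55 tcp [ 0.4244 -0.3524  0.1772] fix mm [-140.4 -137.5] yaw -52.6 F [-1.1  0.2  0.1] w 0.061
P [ 0.47998692 -0.05461787  0.068     ]
```

View pics/ov5.png

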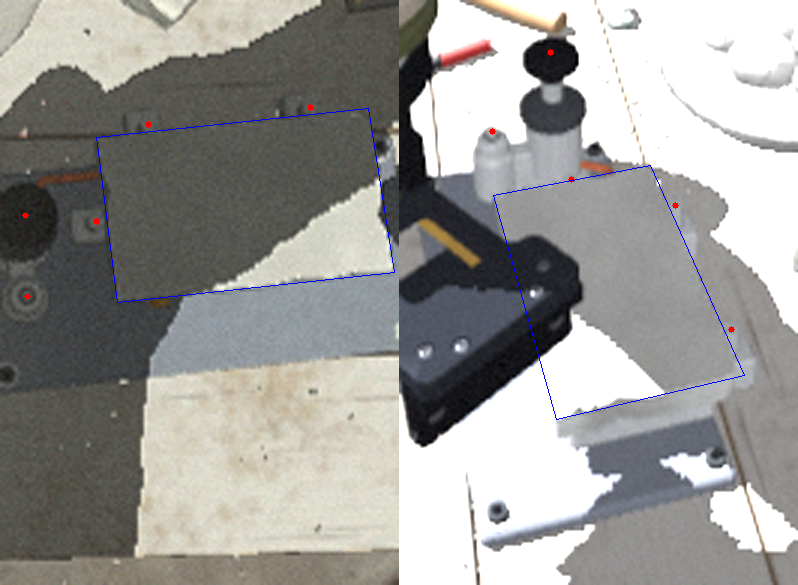

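arm_command:
  steps:
    - {"slide": [0.03, 0, 0], "rot": [0, 0, 10], "grip": 0.6}
    - {"slide": [0.03, 0, 0], "rot": [0, 0, 10], "grip": 0.6}
    - {"slide": [0.03, 0, 0], "rot": [0, 0, 10], "grip": 0.6}
    - {"slide": [0.03, 0.01, -0.01], "rot": [0, 0, 10], "grip": 0.6}
    - {"slide": [0.015, 0.006, -0.02], "rot": [0, 0, 10], "grip": 0.6}
    - {"slide": [0, 0, -0.04], "rot": [0, 0, 10], "grip": 0.6}
    - {"slide": [0, 0, -0.04], "rot": [0, 0, 0], "grip": 0.6}
    - {"slide": [0, 0, -0.021], "rot": [0, 0, 0], "grip": 0.6}

```text
time: 15.65
ee_pos: [0.5608, -0.3311, 0.044]
eef_rot: [0.661, 0.75, -0.0, -0.001]
ft_force: [0.4, 0.0, -0.0]
width: 0.0522
grip_force: 0.0
```

arm_command:
  steps:
    - {"slide": [-0.001, 0.009, 0], "rot": [0, 0, 0], "grip": 0.6}
    - {"slide": [-0.001, 0.008, 0], "rot": [0, 0, 0], "grip": 0.6}
    - {"slide": [-0.001, 0.006, 0], "rot": [0, 0, 0], "grip": 0.6}
    - {"slide": [-0.001, 0.004, 0], "rot": [0, 0, 0], "grip": 0.6}
    - {"slide": [0, 0.003, 0], "rot": [0, 0, 0], "grip": 0.6}
    - {"slide": [0, 0.001, 0], "rot": [0, 0, 0], "grip": 0.6}
    - {"slide": [0, 0, 0], "rot": [0, 0, 0], "grip": 0.6}
    - {"slide": [0, 0, 0], "rot": [0, 0, 0], "grip": 0.6}

```text
time: 16.65
ee_pos: [0.5568, -0.302, 0.0457]
eef_rot: [0.661, 0.751, 0.0, 0.0]
ft_force: [0.0, -0.1, 0.2]
width: 0.0519
grip_force: 0.0
```

```bash
python3 st.py
```

```text
t 16.65 tcp [ 0.5568 -0.302   0.0457] fix mm [  -2.4 -105.5] yaw 7.3 F [ 0.  -0.1  0.2] w 0.052
```

arm_command:
  steps:
    - {"slide": [0, 0.001, 0], "rot": [0, 0, 0], "grip": 0.6}
    - {"slide": [0, 0.001, 0], "rot": [0, 0, 0], "grip": 0.6}
    - {"slide": [0, 0.001, 0], "rot": [0, 0, 0], "grip": 0.6}
    - {"slide": [-0.001, 0.001, 0], "rot": [0, 0, 0], "grip": 0.6}
    - {"slide": [0, 0.001, 0], "rot": [0, 0, 0], "grip": 0.6}
    - {"slide": [0, 0.001, 0], "rot": [0, 0, 0], "grip": 0.6}
    - {"slide": [0, 0, 0], "rot": [0, 0, 0], "grip": 0.6}
    - {"slide": [0, 0, 0], "rot": [0, 0, 0], "grip": 0.6}

```text
time: 17.65
ee_pos: [0.5552, -0.3005, 0.0464]
eef_rot: [0.662, 0.75, -0.002, 0.003]
ft_force: [2.2, -15.4, -3.4]
width: 0.0524
grip_force: 7.5
```

arm_command:
  steps:
    - {"slide": [0, -0.02, 0], "rot": [0, 0, 0], "grip": 0.6}
    - {"slide": [0, -0.01, 0.03], "rot": [0, 0, 0], "grip": 0}
    - {"slide": [0, 0, 0.05], "rot": [0, 0, 0], "grip": 0}
    - {"slide": [-0.005, 0.03, 0.045], "rot": [0, 0, 0], "grip": 0}
    - {"slide": [-0.006, 0.06, 0], "rot": [0, 0, 0], "grip": 0}
    - {"slide": [-0.006, 0.06, 0], "rot": [0, 0, 0], "grip": 0}
    - {"slide": [-0.006, 0.06, 0], "rot": [0, 0, 0], "grip": 0}
    - {"slide": [-0.006, 0.05, 0], "rot": [0, 0, 0], "grip": 0}

```text
time: 18.65
ee_pos: [0.5265, -0.0628, 0.1709]
eef_rot: [0.66, 0.751, 0.001, -0.0]
ft_force: [0.9, 0.2, -0.2]
width: 0.0011
grip_force: 0.0
```

```bash
python3 st.py; python3 -c "
from h import *
for n in ('top','side'):
  p=shot(n)
  for r in eyes.look_for('plunger_top',p)[:2]: print(n,r['conf'],np.round(r['bbox']),proj(p,[.5246,-.0485,.128]))
s=p;b=s['pixels'][170:390,180:400,::-1]
cv2.imwrite('pics/v6.png',cv2.resize(b,None,fx=2.7,fy=2.7,interpolation=cv2.INTER_CUBIC))"
```

```text
t 18.65 tcp [ 0.5265 -0.0628  0.1709] fix mm [-1.000e-01  1.355e+02] yaw 7.4 F [ 0.9  0.2 -0.2] w 0.001
side 0.62 [251. 216. 270. 236.] [259.9358774  221.82973352]
```

View pics/v6.png

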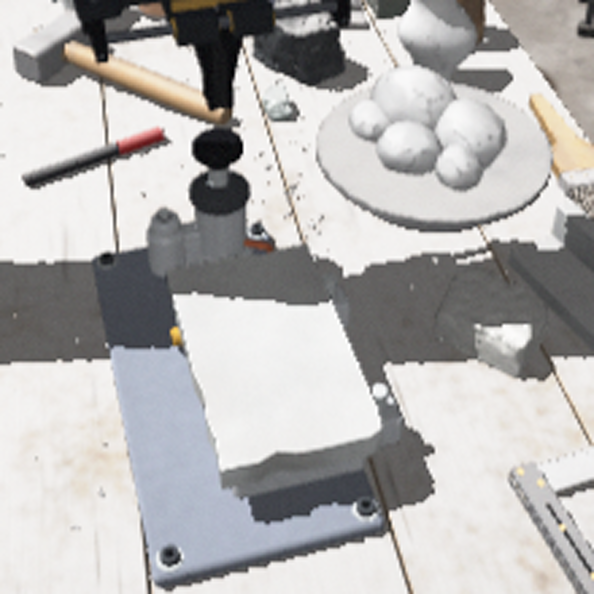

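The slab is tight on the dowels and the fingers stand just above the knob at crop (218,148). Now I make the first stroke.

arm_command:
  steps:
    - {"slide": [-0.002, 0.01, 0], "rot": [0, 0, 0], "grip": 0}
    - {"slide": [0, 0, -0.03], "rot": [0, 0, 0], "grip": 0}
    - {"slide": [0, 0, -0.015], "rot": [0, 0, 0], "grip": 0}
    - {"slide": [0, 0, -0.012], "rot": [0, 0, 0], "grip": 0}
    - {"slide": [0, 0, -0.008], "rot": [0, 0, 0], "grip": 0}
    - {"slide": [0, 0, 0], "rot": [0, 0, 0], "grip": 0}
    - {"slide": [0, 0, 0], "rot": [0, 0, 0], "grip": 0}
    - {"slide": [0, 0, 0], "rot": [0, 0, 0], "grip": 0}

```text
time: 19.85
ee_pos: [0.5245, -0.0563, 0.1101]
eef_rot: [0.661, 0.75, 0.001, -0.002]
ft_force: [-28.8, 4.2, 60.5]
width: 0.0005
grip_force: 30.1
```

arm_command:
  steps:
    - {"slide": [0, 0, 0.015], "rot": [0, 0, 0], "grip": 0}
    - {"slide": [0, 0, 0.015], "rot": [0, 0, 0], "grip": 0}
    - {"slide": [0, 0.006, 0], "rot": [0, 0, 0], "grip": 0}
    - {"slide": [0, 0, 0], "rot": [0, 0, 0], "grip": 0}
    - {"slide": [0, 0, 0], "rot": [0, 0, 0], "grip": 0}
    - {"slide": [0, 0, -0.013], "rot": [0, 0, 0], "grip": 0}
    - {"slide": [0, 0, -0.012], "rot": [0, 0, 0], "grip": 0}
    - {"slide": [0, 0, 0], "rot": [0, 0, 0], "grip": 0}

```text
time: 20.85
ee_pos: [0.5257, -0.0498, 0.1109]
eef_rot: [0.661, 0.751, 0.001, 0.001]
ft_force: [-0.5, 1.0, 12.3]
width: 0.0005
grip_force: 5.4
```

```bash
python3 st.py; python3 -c "
from h import *
s=shot('side')
for X in (.0645,.07,.08,.094): print(X,proj(s,[.48,-.0546,X]))
b=s['pixels'][200:300,200:300,::-1]
cv2.imwrite('pics/v7.png',cv2.resize(b,None,fx=6,fy=6,interpolation=cv2.INTER_CUBIC))"
```

```text
t 20.85 tcp [ 0.5257 -0.0498  0.1109] fix mm [  0.9 148.5] yaw 7.3 F [-0.5  1.  12.3] w 0.0
0.0645 [240.45964759 249.27971653]
0.07 [240.28770239 247.29752412]
0.08 [239.97176374 243.65536849]
0.094 [239.52212615 238.47192523]
```

View pics/v7.png

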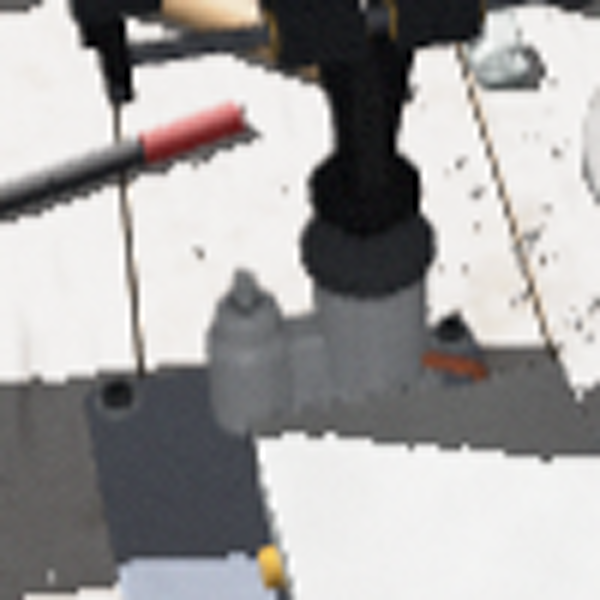

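The knob is fully down and the pin tip, at crop (243,270), has risen to about z 0.076. I'll keep pumping.

arm_command:
  steps:
    - {"slide": [0, 0, 0.014], "rot": [0, 0, 0], "grip": 0}
    - {"slide": [0, 0, 0.012], "rot": [0, 0, 0], "grip": 0}
    - {"slide": [0, 0, 0], "rot": [0, 0, 0], "grip": 0}
    - {"slide": [0, 0, 0], "rot": [0, 0, 0], "grip": 0}
    - {"slide": [0, 0, 0], "rot": [0, 0, 0], "grip": 0}
    - {"slide": [0, 0, -0.014], "rot": [0, 0, 0], "grip": 0}
    - {"slide": [0, 0, -0.012], "rot": [0, 0, 0], "grip": 0}
    - {"slide": [0, 0, 0], "rot": [0, 0, 0], "grip": 0}

```text
time: 21.9
ee_pos: [0.5257, -0.0497, 0.111]
eef_rot: [0.66, 0.751, 0.001, 0.001]
ft_force: [-2.0, -0.3, 11.3]
width: 0.0004
grip_force: 5.4
```

arm_command:
  steps:
    - {"slide": [0, 0, 0.014], "rot": [0, 0, 0], "grip": 0}
    - {"slide": [0, 0, 0.012], "rot": [0, 0, 0], "grip": 0}
    - {"slide": [0, 0, 0], "rot": [0, 0, 0], "grip": 0}
    - {"slide": [0, 0, 0], "rot": [0, 0, 0], "grip": 0}
    - {"slide": [0, 0, 0], "rot": [0, 0, 0], "grip": 0}
    - {"slide": [0, 0, -0.014], "rot": [0, 0, 0], "grip": 0}
    - {"slide": [0, 0, -0.012], "rot": [0, 0, 0], "grip": 0}
    - {"slide": [0, 0, 0], "rot": [0, 0, 0], "grip": 0}

```text
time: 22.9
ee_pos: [0.5257, -0.0497, 0.111]
eef_rot: [0.66, 0.751, 0.001, 0.001]
ft_force: [-1.9, 0.7, 10.5]
width: 0.0003
grip_force: 5.4
```

arm_command:
  steps:
    - {"slide": [0, 0, 0.014], "rot": [0, 0, 0], "grip": 0}
    - {"slide": [0, 0, 0.012], "rot": [0, 0, 0], "grip": 0}
    - {"slide": [0, 0, 0], "rot": [0, 0, 0], "grip": 0}
    - {"slide": [0, 0, 0], "rot": [0, 0, 0], "grip": 0}
    - {"slide": [0, 0, 0], "rot": [0, 0, 0], "grip": 0}
    - {"slide": [0, 0, -0.014], "rot": [0, 0, 0], "grip": 0}
    - {"slide": [0, 0, -0.012], "rot": [0, 0, 0], "grip": 0}
    - {"slide": [0, 0, 0], "rot": [0, 0, 0], "grip": 0}

```text
time: 23.9
ee_pos: [0.5257, -0.0497, 0.111]
eef_rot: [0.66, 0.751, 0.001, 0.001]
ft_force: [-0.5, 0.7, 11.4]
width: 0.0003
grip_force: 5.4
```

arm_command:
  steps:
    - {"slide": [0, 0, 0.014], "rot": [0, 0, 0], "grip": 0}
    - {"slide": [0, 0, 0.012], "rot": [0, 0, 0], "grip": 0}
    - {"slide": [0, 0, 0], "rot": [0, 0, 0], "grip": 0}
    - {"slide": [0, 0, 0], "rot": [0, 0, 0], "grip": 0}
    - {"slide": [0, 0, 0], "rot": [0, 0, 0], "grip": 0}
    - {"slide": [0, 0, -0.014], "rot": [0, 0, 0], "grip": 0}
    - {"slide": [0, 0, -0.012], "rot": [0, 0, 0], "grip": 0}
    - {"slide": [0, 0, 0], "rot": [0, 0, 0], "grip": 0}

```text
time: 24.9
ee_pos: [0.5258, -0.0498, 0.111]
eef_rot: [0.661, 0.751, 0.001, 0.001]
ft_force: [-1.6, 0.3, 10.5]
width: 0.0004
grip_force: 5.3
```

arm_command:
  steps:
    - {"slide": [0, 0, 0.015], "rot": [0, 0, 0], "grip": 0}
    - {"slide": [0, 0, 0.02], "rot": [0, 0, 0], "grip": 0}
    - {"slide": [0, 0, 0.03], "rot": [0, 0, 0], "grip": 0}
    - {"slide": [0, 0, 0.04], "rot": [0, 0, 0], "grip": 0}
    - {"slide": [0, 0, 0], "rot": [0, 0, 0], "grip": 0}
    - {"slide": [0, 0, 0], "rot": [0, 0, 0], "grip": 0}
    - {"slide": [0, 0, 0], "rot": [0, 0, 0], "grip": 0}
    - {"slide": [0, 0, 0], "rot": [0, 0, 0], "grip": 0}

```text
time: 25.9
ee_pos: [0.5245, -0.0498, 0.2149]
eef_rot: [0.66, 0.751, -0.0, -0.0]
ft_force: [0.3, 0.0, 0.0]
width: 0.0007
grip_force: 0.0
```

```bash
python3 st.py; python3 -c "
from h import *
s=shot('side')
b=s['pixels'][210:380,200:350,::-1]
cv2.imwrite('pics/v8.png',cv2.resize(b,None,fx=3.5,fy=3.5,interpolation=cv2.INTER_CUBIC))"
```

```text
t 25.9 tcp [ 0.5245 -0.0498  0.2149] fix mm [ -0.2 148.8] yaw 7.3 F [0.3 0.  0. ] w 0.001
```

View pics/v8.png

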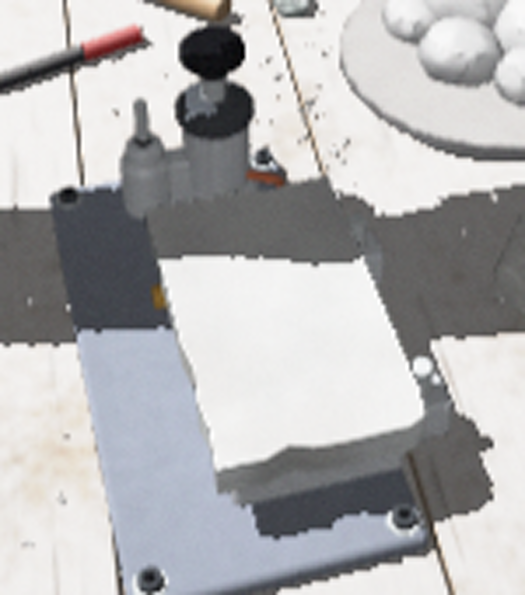

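The pin tip is at crop (141,98), which is z of about 0.095, and the dark groove shows at (141,137), so it is fully out. The knob is up and the slab is seated.

```bash
python3 -c "
from bench import order
print(order.close_job())"
```

```text
the job is handed in; nothing more can be done
None
```

The job is handed in: from the last camera view, the slab lies square against all three dowels, the indicator pin is fully out after six full strokes with its groove showing, and the plunger is back up; I got no verdict back.

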